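# Make a carat balance ready for weighing stones

## Robot

A 7-joint arm with a two-finger parallel gripper is mounted at the origin on a cart in front of the work surface, level with it; the furniture and walls round the work are solid. World frame = base frame: x ahead of the robot, y to its left, z up, the work surface at z = 0. Lengths are in m, angles in rad, forces in N, time in s.
With the tool pointing down it reaches from about 0.425 to 0.875 m from the base axis. Payload 4.7 kg.
Tool frame: the origin (TCP) lies at the very end of the fingers, on their centre line; the grasp point (between the pads) lies behind it (bot.pinch_z is the z of the grasp point in the tool frame, in m); z points along the fingers, y is the line along which they close (so a half turn about z gives the same grasp; the last joint's range is limited). The gripper opens to 85 mm and grips with 20 to 120 N. Pads are 22 mm wide; open, the fingers measure 114 mm over their backs; the gripper's body (76 mm by 85 mm) begins 54 mm behind the grasp point. The pads swing forward as they close: fully open they stand 13 mm farther back than shut.
Start: joints at [0.014, 0.321, -0.07, 1.45, 0.023, 1.371, -0.057], TCP at [0.65, -0, 0.231] pointing down, gripper open.
Joint ranges: [-2.86, 2.86], [-0.3, 2.09], [-1.38, 1.24], [0.06, 2.45], [-1.56, 4.7], [0.09, 2.05], [-2.69, 2.69]. Speed limits (rad/s): [2.57, 2.57, 3.14, 3.14, 3.14, 3.14, 3.14].

## Interface

Orientations are given as a rotation vector (axis times angle).
In Python, from cell import monitor, imaging, workorder, spot_in, tip_of, bot gives the robot as it stands.
- The arm moves only by the tool move_arm, never from a script. Its argument "increments" is a list of rows, each a list of 7 numbers: the opening, from 0 (shut) to 1 (fully open), then the shift along the world's x, y, z as a fraction of full scale, then the turn, a rotation vector about the world's x, y, z as a fraction of full scale. A call has 1 to 12 rows; each row shifts and turns the commanded pose from where the row before left it; what a row does not reach is not made up. Full scale, the value 1, is 0.15 m for a shift and pi/4 rad for a turn. A row lasts 1/12 s, in which the tool goes at most 41.7 mm and 7.16 degrees, less where a joint would pass 70% of its speed; a pose out of reach is approached as far as the arm can. A call with a number of a shift or a turn outside -1 to 1 is refused whole. A call with a gripper value outside its range is refused whole. The fingers move at their own pace and stop on an object; "grip_force" is the grip in N (left out, the last holds). Time passes only in rows, so rows that do not move let the fingers close. It gives the time, the measured TCP pose, the force, the opening and the grip force at its end, in the units of the state.
- monitor.get_obs(): the state, without advancing time (a new reading comes with each control period).
- imaging.read_camera(name): name is "scene" or "side" or "wrist"; returns the picture (384x512x3 uint8, red, green, blue); there is no depth.
- imaging.camera_params(name): a dict with "fov_y" (degrees; the focal length in pixels is half the picture's height over the tangent of half this angle, whatever the lens; pixels are square), "cx", "cy" (the principal point, pixels), "xyz" and "attitude" of the camera in the world. Camera axes: x right, y down, z forward; pixel columns grow to the right and rows downward; lengths in m; the calibration is good to about 2 mm. A picture is of the moment at which its call begins: read the wrist's pose just before it. camera_params takes no time and is no camera call; for the wrist camera it gives the pose at the moment of the call.
- workorder.sign_off(): hands the job in; it is judged then, once.
Trained networks look in the newest picture that a camera, given by its name, has taken for a name from the list of things; names that differ only in an ending like _2 or _b are one class to them, and where a whole thing is asked for, a point or a joint stands for the part that bears it (a point fixed in the world has none). Each returns a list of dicts, best first, with "conf" (0 to 1); they miss things now and then, are a little off and sometimes report something else, mostly with a low value. They report only what shows in the picture. A call takes as long as a camera call.
- spot_in(camera, query): "at" ([x, y, z] in m, in world coordinates, good to about 4 mm: the middle of the surface that is visible of it).
- tip_of(camera, query): "at" ([x, y, z] in m, in world coordinates, good to about 4 mm: a listed point, or the origin of a listed thing).
The state is a dict: "time": time; "joint_pos": joint angles; "joint_velocities": joint speeds; "joint_torque": joint torques, N m; "tool_pos": TCP position; "orientation": TCP orientation; "contact_force": force on the tool from outside, world axes, zero at the start; "wrist_torque": the same for the moment, N m; "finger_gap": opening from 0.0 (shut) to 1.0 (fully open); "grasp_force": force on a finger pad.
Only numpy, scipy, OpenCV 4.12 (cv2) and the standard library are available. Lean on these libraries where they do the work, as an engineer would, in place of code of your own. Each camera call takes 0.05 s, during which the arm holds its last target. There are 200 camera calls.

## Task

Make the carat balance ready for weighing, by pressing and pushing with the fingertips: switch it on by pressing down the far end of its rocker switch, press the round unit key all the way down so that it reads carats, push the open draught cover fully shut, and only then press the long tare bar all the way down and let it go, to zero out the empty stone dish. Keep to that order and press lightly, as on any fine balance. Leave the square key, the pan, the dish, the brass weight and everything lying round the balance where they are, and pick nothing up.

Things in the scene. Friction and masses are not known exactly. Their poses are not given: they have to be found in the camera images.
- carat_balance: electronic carat balance, 150 mm deep (x) x 180 wide (y), flat deck 50 mm above its underside, fixed on a 2 mm mat. Origin: centre of its underside; x from its front to its back, y to its left, z up. Rear left: clear draught shield, 94 x 108 mm, centred at x 25, y 30. Right: rocker, centred at x -4, y -58. Front 50 mm: panel sloping 0.2 rad, display left, then round, square and long key
- rocker (a joint): black two-facet rocker switch, 40 mm long (balance's x), 24 mm wide; pivot along y, 4.5 mm above the deck. Value in rad: 0 = off (front end down, far end standing up), 0.35 = on (far end down). An over-centre spring of about 3 N at the end snaps it to either side and keeps it there
- rocker_far (a point): upper edge of the rocker's far end (the end away from the balance's front), the place to press down: 20 mm from the pivot, 11 mm above the deck when off, 4 to 5 mm above it when on; it moves with the rocker
- unit_key (a joint): round key, 22 mm across, standing 9 mm proud of the sloping panel; it sinks square to the panel. Value in m: 0 = up, 0.005 = all the way down; a spring (1.5 N at rest, 4.5 N at the bottom) brings it back
- unit_key_top (a point): centre of the round unit key's top; moves with the key; z axis points square out of the panel
- print_key (a joint): square key, 21 x 21 mm, 36 mm to the right of the round one, same height, travel and spring; not to be pressed. Value in m: 0 = up, 0.005 = down
- tare_key (a joint): long tare bar, 36 mm wide (y) x 21 mm, the rightmost key, 77 mm to the right of the round key, same height, travel and spring. Value in m: 0 = up, 0.005 = down
- tare_key_top (a point): centre of the tare bar's top; moves with the key
- cover (a joint): flat draught cover, a clear plate in a metal frame, 94 mm (along x) x 110 mm, 5 mm thick, with a small tab on its free edge, hinged along the top of the shield's left wall. Value in rad: 0 = lying shut on the shield, 1.57 = standing upright; it can open to 1.75. The hinge is stiff: the cover stays at any angle and turns with about 1 to 2 N at its free edge
- cover_hinge (a point): point on the cover's outer (upper) face above the middle of its hinge line, which runs along the balance's x, 5 mm under this face; moves with the cover; 91 mm above the balance's underside when shut
- cover_edge (a point): middle of the cover's free edge on its outer face, 110 mm from cover_hinge; moves with the cover. When shut it lies to the right of the hinge at the same height
- pan: round steel weighing pan, 68 mm across, in the draught shield, top 58 mm above the balance's underside; must not be touched. Origin: centre of its foot, on the deck
- stone_dish: loose empty aluminium stone dish, 44 mm across the rim, 12 mm high, on the pan. Origin: centre of its underside
- check_weight: loose brass knob weight, 19 mm across, 26 mm high, standing on the deck's rear right, about 60 mm behind the rocker's middle. Origin: centre of its underside
- gem_box: loose white frame box with clear window, 52 x 52 x 11 mm; leave alone. Origin: centre of its underside
- parts_box: loose small lidded box, 52 x 72 x 16 mm; leave alone. Origin: centre of its underside
- medallion: loose silver rosette in a round pitch disc, 65 mm across, 12 mm high; leave alone. Origin: centre of its underside
- tweezers: loose steel tweezers lying flat, 120 mm long; leave alone. Origin: centre of the underside
- blower: loose black rubber bulb blower standing upright, 46 mm across, 82 mm high; leave alone. Origin: centre of its underside
- bead_tray_b: loose clear bead tray, 36 x 56 x 9 mm; leave alone. Origin: centre of its underside
- rear_bottle_plastic: fixed white pump bottle, about 80 mm across, 185 mm high with its spout, an obstacle just before the balance's front left. Origin: centre of its underside
- rear_pack_canister: fixed tall round canister, 80 mm across, 232 mm high, an obstacle to the left. Origin: centre of its underside

How it is judged:
On the way, in this order (a step that is already met when the one before it is completed fails the run):
1. the rocker has been pressed over to on (value of joint rocker above 0.28 rad), for 0.1 s.
2. the round unit key has been pressed down, the cover still open (value of joint unit_key above 0.0035 m and value of joint cover above 0.3 rad), for 0.05 s.
3. the draught cover has been pushed shut (value of joint cover below 0.06 rad), for 0.1 s.
4. the tare bar has been pressed down with the cover shut (value of joint tare_key above 0.0035 m and value of joint cover below 0.06 rad), for 0.05 s.
At the end, for the whole second after the job is handed in: rocker on (over 0.28 rad), cover shut (under 0.06 rad, about 6 mm at its edge), all three keys released (under 1.2 mm), the dish at rest and upright on the pan within 16 mm of its centre, the brass weight upright (value of joint rocker above 0.28 rad and value of joint cover below 0.06 rad and value of joint each of unit_key, tare_key, print_key below 0.0012 m and horizontal distance between stone_dish and pan below 0.016 m and angle between each of stone_dish, check_weight's own z axis and vertical below 0.1 rad and linear speed of stone_dish below 0.02 m/s); the robot touches nothing.
It fails at once if a key is pressed before the balance is switched on, or the tare bar while the cover is open ((value of joint rocker below 0.12 rad and value of joint any of unit_key, tare_key above 0.003 m) or (value of joint cover above 0.12 rad and value of joint tare_key above 0.003 m)).
It fails at once if the square print key is pressed (value of joint print_key above 0.003 m).
It fails at once if the robot touches the pan, or leans on the balance with more than 45 N (contact force between any of the arm, the fingers and pan above 1 N or contact force between any of the arm, the fingers and carat_balance above 45 N).
It fails at once if the dish or the brass weight is shifted, lifted or carried (12 mm) (distance of any of stone_dish, check_weight from where it was at the start of the episode above 0.012 m).
It fails at once if a thing lying round the balance is shifted or lifted (20 mm) (distance of any of gem_box, medallion, parts_box, tweezers, blower, bead_tray_b from where it was at the start of the episode above 0.02 m).
It also fails if it takes over 54 s, if anything falls off the work surface, if the arm or the gripper's body presses on something with over 40 N, if the wrist force passes 120 N, or if a joint passes its speed limit or range.

## Working session

There is one attempt and no reset: what is moved stays moved. The work goes in short steps, Python scripts to look and compute and a tool call to move; the robot and the scene stay as the last step left them, time stands still between calls to the robot, and variables do not carry over. Pictures are saved under pics/ and viewed, at most 10 in all, crops included, and the job is handed in when it is done.

Besides the shell and the picture viewer there is one more tool, called after "Emit:" as a command line: name --pt "numbers of a row" for each row, then --argument value for the rest. move_arm: Moves the arm, as the interface text tells. Shift numbers are shares of 0.15 m and turn numbers shares of pi/4 rad, none past 1 either way. Its arguments: {"type":"object","properties":{"increments":{"type":"array"},"grip_force":{"type":"number"}},"required":["increments"]}

```bash
mkdir -p pics; ls
python3 - <<'E'
from cell import monitor, imaging, workorder, spot_in, tip_of, bot
import cv2,numpy as np
o=monitor.get_obs();print(o['time'],o['tool_pos'],o['orientation'],bot.pinch_z)
ims=[]
for c in ['scene','side']:
    im=imaging.read_camera(c);cv2.imwrite(f'pics/{c}0.png',im[:,:,::-1])
    p=imaging.camera_params(c);print(c,p)
    for q in ['carat_balance','rocker_far','unit_key_top','tare_key_top','cover_hinge','cover_edge','pan','check_weight']+(['blower','rear_bottle_plastic','rear_pack_canister','gem_box','parts_box','medallion','tweezers','bead_tray_b'] if c=='scene' else []):
        r=tip_of(c,q); print(c,q,[(np.round(d['at'],4).tolist(),round(d['conf'],2)) for d in r[:2]])
print(monitor.get_obs()['time'])
E
```

```text
pics
0.0 [ 6.49462933e-01 -5.36006578e-05  2.30202331e-01] [-2.2205035  -2.22054915  0.00224679] -0.0187
scene {'fov_y': 56.18187599839549, 'cx': 260.7443533352665, 'cy': 195.905839330278, 'xyz': array([0.30211472, 0.54821342, 0.59729902]), 'attitude': array([-0.5484578 ,  2.60629577, -1.31375449])}
scene carat_balance []
scene rocker_far []
scene unit_key_top []
scene tare_key_top []
scene cover_hinge [([0.6658, -0.1225, 0.09], 0.85)]
scene cover_edge [([0.6635, -0.1428, 0.195], 0.71)]
scene pan []
scene check_weight [([0.6443, -0.2781, 0.0536], 0.38)]
scene blower []
scene rear_bottle_plastic [([0.6673, -0.1243, 0.0925], 0.16)]
scene rear_pack_canister []
scene gem_box [([0.4018, 0.0503, 0.0007], 0.57)]
scene parts_box [([0.4323, -0.0724, -0.0018], 0.67), ([0.3686, -0.1689, -0.0002], 0.58)]
scene medallion [([0.4306, -0.0734, -0.0016], 0.73)]
scene tweezers [([0.5001, 0.147, 0.0009], 0.39)]
scene bead_tray_b [([0.7862, -0.0284, -0.0032], 0.72)]
side {'fov_y': 57.650122245597494, 'cx': 249.85749629348885, 'cy': 195.3105497556085, 'xyz': array([ 0.75815782, -0.69739119,  0.6703157 ]), 'attitude': array([-2.32113381, -0.31548304,  0.12188419])}
side carat_balance [([0.6104, -0.2, -0.0026], 0.8), ([0.5377, -0.2399, 0.0581], 0.61)]
side rocker_far [([0.6036, -0.261, 0.0607], 0.56)]
side unit_key_top [([0.5675, -0.173, 0.0561], 0.39)]
side tare_key_top [([0.5395, -0.2433, 0.0571], 0.51)]
side cover_hinge [([0.6644, -0.1245, 0.0934], 0.56)]
side cover_edge [([0.6628, -0.145, 0.1977], 0.61)]
side pan [([0.6448, -0.1838, 0.0521], 0.87)]
side check_weight [([0.642, -0.2767, 0.052], 0.53)]
1.3
```

View pics/scene0.png

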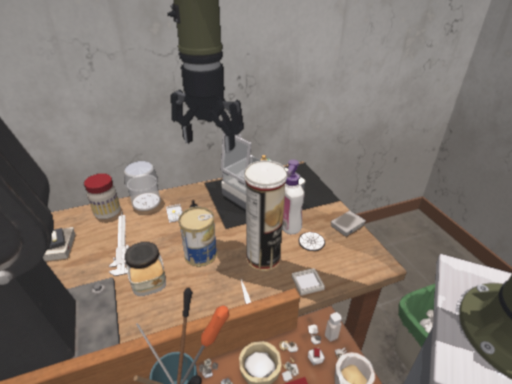

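View pics/side0.png

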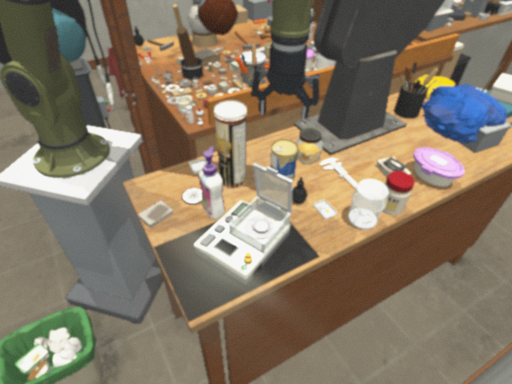

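The side view shows the balance around (240,240) with its cover upright. The pump bottle is at (212,190) and the canister at (230,145). I'll move up and over it for a wrist view.

Emit:
move_arm --pt "1 0 0 0.25 0 0 0" --pt "1 -0.05 -0.15 0.25 0 0 0" --pt "1 -0.1 -0.25 0.1 0 0 0" --pt "0 -0.1 -0.25 0 0 0 0" --pt "0 -0.1 -0.25 0 0 0 0" --pt "0 -0.1 -0.25 0 0 0 0" --pt "0 0 -0.25 0 0 0 0" --pt "0 0 0 0 0 0 0" --pt "0 0 0 0 0 0 0"

```text
time: 2.05
tool_pos: [0.5824, -0.2109, 0.3185]
orientation: [2.228, 2.214, -0.001]
contact_force: [-0.8, 0.2, -1.6]
finger_gap: 0.146
grasp_force: 0.0
```

```bash
cat > h.py <<'E'
from cell import monitor, imaging, workorder, spot_in, tip_of, bot
import cv2,numpy as np
from scipy.spatial.transform import Rotation as R
def look(qs,cams):
    for c in cams:
        p=imaging.camera_params(c); im=imaging.read_camera(c)
        for q in qs:
            r=tip_of(c,q); print(c,q,[(np.round(d['at'],4).tolist(),round(d['conf'],2)) for d in r[:2]])
    return p,im
def proj(p,X):
    f=192/np.tan(np.radians(p['fov_y']/2)); v=R.from_rotvec(p['attitude']).inv().apply(np.atleast_2d(X)-p['xyz'])
    return np.c_[f*v[:,0]/v[:,2]+p['cx'],f*v[:,1]/v[:,2]+p['cy']]
E
python3 - <<'E'
from h import *
o=monitor.get_obs();print(o['time'],o['tool_pos'],o['orientation'])
p,im=look(['carat_balance','rocker_far','unit_key_top','tare_key_top','cover_hinge','cover_edge','pan','check_weight','stone_dish','rear_bottle_plastic','blower'],['wrist'])
print(p)
cv2.imwrite('pics/w1.png',im[:,:,::-1])
E
```

```text
2.05 [ 0.58243497 -0.2108822   0.31852698] [ 2.22775414e+00  2.21433178e+00 -1.12982701e-03]
wrist carat_balance [([0.613, -0.199, 0.0001], 0.55), ([0.6442, -0.1782, 0.0581], 0.51)]
wrist rocker_far [([0.6084, -0.2595, 0.0613], 0.97)]
wrist unit_key_top [([0.565, -0.1651, 0.0561], 0.44)]
wrist tare_key_top [([0.538, -0.2398, 0.0574], 0.53)]
wrist cover_hinge [([0.6666, -0.1231, 0.0853], 0.78), ([0.6638, -0.1421, 0.1974], 0.62)]
wrist cover_edge [([0.6599, -0.139, 0.198], 0.92)]
wrist pan [([0.6483, -0.1811, 0.0486], 0.85), ([0.7822, -0.0249, 0.0018], 0.38)]
wrist check_weight [([0.6439, -0.2745, 0.0515], 0.48)]
wrist stone_dish [([0.6481, -0.1817, 0.0601], 0.58)]
wrist rear_bottle_plastic [([0.4341, -0.0743, -0.0024], 0.21)]
wrist blower [([0.718, -0.009, 0.0004], 0.72)]
{'fov_y': 68.84983685435617, 'cx': 253.8251344865309, 'cy': 194.429686201176, 'xyz': array([ 0.58355034, -0.12768722,  0.4601852 ]), 'attitude': array([ 2.81559546, -0.00637448, -0.00306605])}
```

View pics/w1.png

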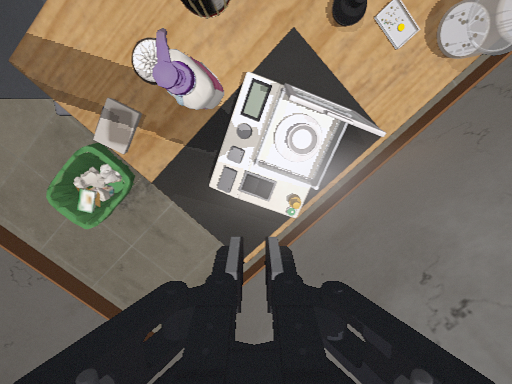

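The wrist view shows the round key at (244,131), square at (236,154), tare bar at (227,180), rocker at (258,185) and brass weight at (294,203). The cover is nearly upright along (285,90)-(385,133). Next I'll fit the balance pose and overlay it.

```bash
cat > fit.py <<'E'
from h import *
from scipy.optimize import least_squares
obs=[('o',.613,-.199,.5),('o',.6104,-.2,.8),('r',.6084,-.2595,1),('r',.6036,-.261,.6),('u',.565,-.1651,.6),('u',.5675,-.173,.4),('t',.538,-.2398,.6),('t',.5395,-.2433,.5),
('h',.6658,-.1225,.8),('h',.6644,-.1245,.6),('h',.6666,-.1231,.8),('p',.6483,-.1811,.9),('p',.6448,-.1838,.9),('w',.6439,-.2745,.5),('w',.642,-.2767,.5)]
def loc(v): return dict(o=(0,0),r=(.0155,-.058),u=(v[3],v[4]),t=(v[3],v[4]-.077),h=(.025,v[5]),p=(.025,.030),w=(v[6],v[7]))
def f(v):
    c,s=np.cos(v[2]),np.sin(v[2]);L=loc(v);e=[]
    for k,x,y,w in obs:
        a,b=L[k];e+=[w*(v[0]+c*a-s*b-x),w*(v[1]+s*a+c*b-y)]
    return np.r_[e,(v[3]+.05)*.7,(v[5]-.084)*.5,(v[6]-.056)*.3,(v[7]+.058)*.3]
v=least_squares(f,[.61,-.2,-.335,-.05,.02,.084,.056,-.058]).x
def W(a,b,z): c,s=np.cos(v[2]),np.sin(v[2]);return np.array([v[0]+c*a-s*b,v[1]+s*a+c*b,z])
L=loc(v)
E
python3 - <<'E'
from fit import *
print(np.round(v,4), np.abs(f(v)).max())
z=dict(o=.052,r=.063,u=.056,t=.056,h=.09,p=.06,w=.08)
pts={k:W(*L[k],z[k]) for k in L}
pts.update(pk=W(v[3],v[4]-.036,.056),**{f'c{i}{j}':W(.075*i,.09*j,.052 if i>0 else .042) for i in(-1,1) for j in(-1,1)})
for k in pts:print(k,np.round(pts[k],4))
for c,(x0,y0,w,h,s) in dict(wrist=(195,60,200,165,4 ),side=(185,150,120,130,4)).items():
    p=imaging.camera_params(c);im=imaging.read_camera(c)[:,:,::-1]
    cr=cv2.resize(im[y0:y0+h,x0:x0+w],None,fx=s,fy=s,interpolation=cv2.INTER_CUBIC)
    if h*s>600: cr=cr[:600]
    for k,X in pts.items():
        a=(proj(p,X)[0]-[x0,y0]+.5)*s
        cv2.circle(cr,tuple(int(t) for t in a),3,(0,0,255),-1)
    cv2.imwrite(f'pics/{c}_ov.png',cr[:600,:800])
E
```

```text
[ 0.6118 -0.2003 -0.35   -0.0532  0.0141  0.09    0.0553 -0.0598] 0.0030165426414424865
o [ 0.6118 -0.2003  0.052 ]
r [ 0.6064 -0.2601  0.063 ]
u [ 0.5667 -0.1687  0.056 ]
t [ 0.5403 -0.2411  0.056 ]
h [ 0.6661 -0.1243  0.09  ]
p [ 0.6455 -0.1807  0.06  ]
w [ 0.6432 -0.2753  0.08  ]
pk [ 0.5543 -0.2026  0.056 ]
c-1-1 [ 0.5104 -0.2591  0.042 ]
c-11 [ 0.5722 -0.09    0.042 ]
c1-1 [ 0.6513 -0.3105  0.052 ]
c11 [ 0.7131 -0.1414  0.052 ]
```

View pics/wrist_ov.png

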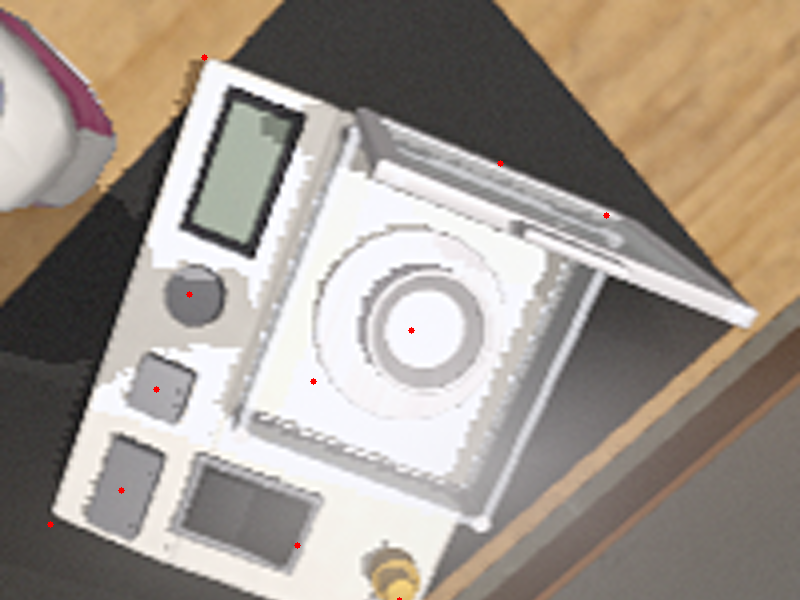

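View pics/side_ov.png

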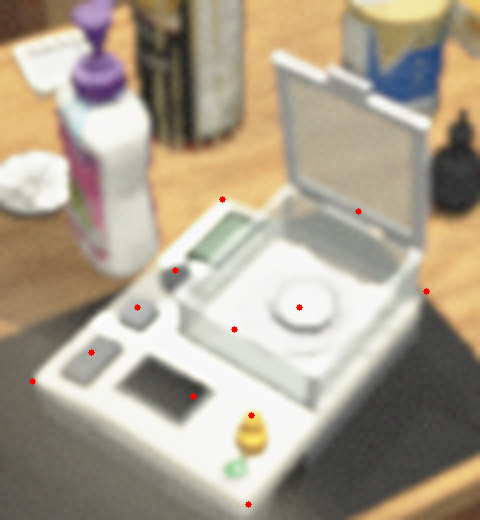

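```bash
cat > fit2.py <<'E'
from h import *
from scipy.optimize import least_squares
pw={'xyz':np.array([ 0.58355034,-0.12768722,0.4601852]),'attitude':np.array([2.81559546,-0.00637448,-0.00306605]),'fov_y':68.84983685435617,'cx':253.8251344865309,'cy':194.429686201176}
ps=imaging.camera_params('side')
def loc(v): 
    xk,yk=v[3],v[4]
    return dict(u=(xk,yk,.056),q=(xk,yk-.036,.056),t=(xk,yk-.077,.056),r=(.0155,-.058,.0625),rn=(-.0237,-.058,.0545),d=(.025,.03,.072),fl=(-.075,.09,.042),fr=(-.075,-.09,.042))
wp=dict(u=(194,295),q=(162,386),t=(125,486),r=(305,532),rn=(188,492),d=(427,328),fl=(207,62),fr=(53,515))
sp=dict(u=(176,274),q=(138,310),t=(92,357),r=(194,399),rn=(136,371),fr=(36,381),fl=(222,200))
obs=[('w',k,np.array(x)/4+[195,60]-.4) for k,x in wp.items()]+[('s',k,np.array(x)/4+[185,150]-.4) for k,x in sp.items()]
def W(v,a,b,z): c,s=np.cos(v[2]),np.sin(v[2]);return np.array([v[0]+c*a-s*b,v[1]+s*a+c*b,z])
def f(v):
    L=loc(v);e=[]
    for c,k,x in obs:
        e+=list(((proj(pw,W(v,*L[k]))[0]-x+v[5:7])*1.4) if c=='w' else (proj(ps,W(v,*L[k]))[0]-x+v[7:9])*2.4)
    return np.r_[e,v[5:9]*1.4,(v[3]+.05)*500]
v=least_squares(f,[.61,-.2,-.335,-.05,.014,0,0,0,0],loss='soft_l1').x
E
python3 - <<'E'
from fit2 import *
print(np.round(v,4)); e=f(v)[:-5].reshape(-1,2)
for o,x in zip(obs,e):print(o[:2],np.round(x,1))
for k,L in loc(v).items():print(k,np.round(W(v,*L),4))
E
```

```text
[ 0.6122 -0.2011 -0.3552 -0.0516  0.0121 -0.119  -0.091   0.0595 -0.0925]
('w', 'u') [ 0.3 -1.1]
('w', 'q') [-0.   0.1]
('w', 't') [0.5 0.7]
('w', 'r') [-1.3  1.2]
('w', 'rn') [5.3 1. ]
('w', 'd') [-2.1 -1. ]
('w', 'fl') [ 0.2 -5.6]
('w', 'fr') [0.  0.4]
('s', 'u') [ 0.2 -0.1]
('s', 'q') [-0.2  0.7]
('s', 't') [-0.4 -0.4]
('s', 'r') [-0.2 -0.7]
('s', 'rn') [1.2 1.3]
('s', 'fr') [-2.1  0. ]
('s', 'fl') [ 1.  -0.3]
u [ 0.568  -0.1718  0.056 ]
q [ 0.5555 -0.2056  0.056 ]
t [ 0.5412 -0.244   0.056 ]
r [ 0.6066 -0.2608  0.0625]
rn [ 0.5698 -0.2472  0.0545]
d [ 0.6461 -0.1816  0.072 ]
fl [ 0.5732 -0.0906  0.042 ]
fr [ 0.5106 -0.2594  0.042 ]
```

Run:
```python
from fit2 import *
def ray(p,px,z):
    f=192/np.tan(np.radians(p['fov_y']/2)); d=R.from_rotvec(p['attitude']).apply([(px[0]-p['cx'])/f,(px[1]-p['cy'])/f,1]); return p['xyz']+d*(z-p['xyz'][2])/d[2]
c,s=np.cos(v[2]),np.sin(v[2])
sc=imaging.camera_params('scene')
for n,p,px,z in [('pump',pw,(172,75),.17),('bottle',pw,(198,93),.08),('bottle base',ps,(216,210),0.005),('spout tip',pw,(162,33),.175),('canister top side',ps,(231,112),.232),('can top scene',sc,(266,177),.232)]:
    X=ray(p,px,z);d=X[:2]-v[:2];print(n,np.round(X,3),'loc',np.round([c*d[0]+s*d[1],-s*d[0]+c*d[1]],3))
for n,o in [('rear_bottle_plastic','scene'),('rear_pack_canister','side'),('rear_bottle_plastic','side')]:
    print(n,tip_of(o,n)[:2])
```

```text
pump [ 0.505 -0.105  0.17 ] loc [-0.134  0.053]
bottle [ 0.512 -0.119  0.08 ] loc [-0.123  0.042]
bottle base [ 0.512 -0.11   0.005] loc [-0.126  0.051]
spout tip [ 0.501 -0.07   0.175] loc [-0.15   0.084]
canister top side [0.523 0.006 0.232] loc [-0.156  0.163]
can top scene [0.508 0.039 0.232] loc [-0.181  0.188]
rear_bottle_plastic [{'at': [0.6673, -0.1243, 0.0925], 'conf': 0.16}]
rear_pack_canister []
rear_bottle_plastic []
```

Bottle is at about (0.51,-0.11) and the canister at about (0.515,0.02), both clear of the rocker. I'll align the tool with the balance and go above the rocker's far end.

Emit:
move_arm --pt "0 0.05 -0.1 -0.1 0 0 -0.15" --pt "0 0.05 -0.1 -0.2 0 0 -0.15" --pt "0 0.05 -0.127 -0.27 0 0 -0.152" --pt "0 0 0 -0.27 0 0 0" --pt "0 0 0 -0.27 0 0 0" --pt "0 0 0 -0.27 0 0 0" --pt "0 0 0 -0.1 0 0 0" --pt "0 0 0 0 0 0 0" --pt "0 0 0 0 0 0 0"

```text
time: 3.65
tool_pos: [0.605, -0.2549, 0.0993]
orientation: [-2.578, -1.794, 0.001]
contact_force: [0.8, -0.4, 0.9]
finger_gap: 0.001
grasp_force: 0.0
```

Run:
```python
from h import *
o=monitor.get_obs();print(o['tool_pos'],R.from_rotvec(o['orientation']).as_matrix().round(3),o['contact_force'])
p,im=look(['rocker_far','tare_key_top','unit_key_top'],['wrist'])
cv2.imwrite('pics/w2.png',cv2.resize(im[:,:,::-1],(800,600)))
```

```text
[ 0.60502984 -0.25485019  0.09934884] [[ 0.348  0.938 -0.001]
 [ 0.938 -0.348  0.   ]
 [-0.    -0.001 -1.   ]] [ 0.78890186 -0.41134779  0.87280158]
wrist rocker_far [([0.6064, -0.2609, 0.0612], 0.88)]
wrist tare_key_top [([0.5405, -0.2392, 0.0577], 0.97)]
wrist unit_key_top [([0.5648, -0.1666, 0.0539], 0.71)]
```

View pics/w2.png

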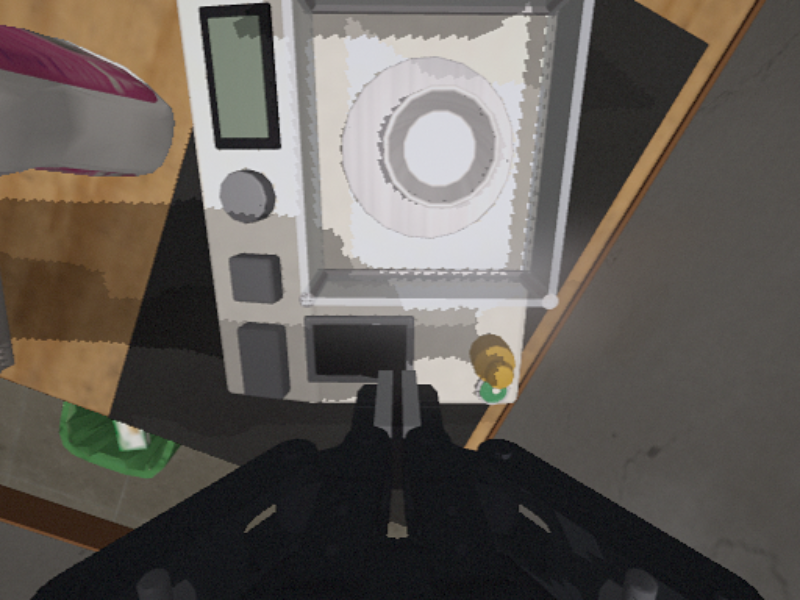

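The rocker's far end shows at (408,345) and the shut fingertips at (397,375), so I shift about 5 mm right, then press down gently.

Emit:
move_arm --pt "0 0.0 -0.035 -0.1 0 0 0" --pt "0 0 0 -0.1 0 0 0" --pt "0 0 0 0 0 0 0" --pt "0 0 0 -0.03 0 0 0" --pt "0 0 0 -0.03 0 0 0" --pt "0 0 0 0 0 0 0"

```text
time: 4.35
tool_pos: [0.6058, -0.2604, 0.0609]
orientation: [2.578, 1.794, 0.001]
contact_force: [0.7, -0.4, 0.2]
finger_gap: 0.002
grasp_force: 0.2
```

Emit:
move_arm --pt "0 0 0 -0.015 0 0 0" --pt "0 0 0 -0.012 0 0 0" --pt "0 0 0 0 0 0 0" --pt "0 0 0 0 0 0 0"

```text
time: 4.68
tool_pos: [0.6053, -0.26, 0.0568]
orientation: [-2.579, -1.794, -0.0]
contact_force: [0.5, -0.3, 0.4]
finger_gap: -0.0
grasp_force: 0.0
```

Emit:
move_arm --pt "0 0 0 -0.012 0 0 0" --pt "0 0 0 0 0 0 0" --pt "0 0 0 0 0 0 0"

```text
time: 4.93
tool_pos: [0.6055, -0.2601, 0.0566]
orientation: [2.579, 1.794, 0.001]
contact_force: [-2.4, 1.1, 6.9]
finger_gap: -0.002
grasp_force: 3.7
```

Run:
```python
from h import *
p,im=look(['rocker_far'],['wrist','side'])
im2=imaging.read_camera('wrist')
a=cv2.resize(im2[190:270,180:300],None,fx=5,fy=5,interpolation=3)[:400]
b=cv2.resize(im[205:285,195:275],(400,400),interpolation=3)[:, :200*2]
cv2.imwrite('pics/r3.png',np.hstack([a[:, :400],b])[:,:,::-1])
```

```text
wrist rocker_far [([0.6075, -0.2589, 0.0551], 0.62)]
side rocker_far [([0.6065, -0.2609, 0.0533], 0.41)]
```

View pics/r3.png

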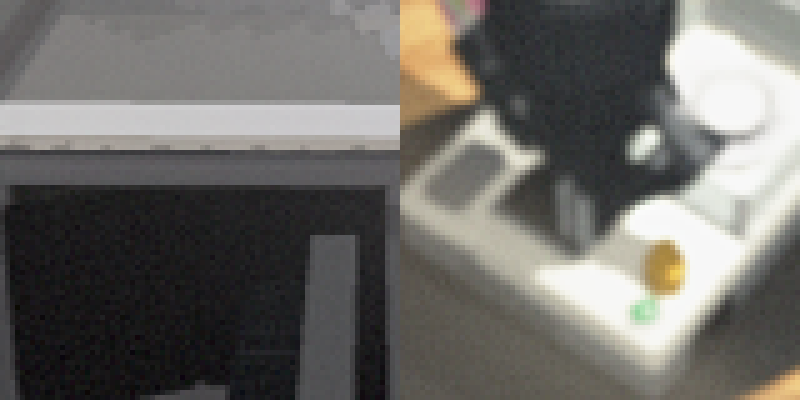

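The tip stopped firmly at 56.6 mm with 7 N, and the nets put the far edge low, so the rocker looks on. I'll lift, go above the unit key and check.

Emit:
move_arm --pt "0 0 0 0.1 0 0 0" --pt "0 0 0 0.22 0 0 0" --pt "0 0 0 0.22 0 0 0" --pt "0 -0.1 0.1 0 0 0 0.15" --pt "0 -0.08 0.25 0 0 0 0.15" --pt "0 -0.08 0.25 0 0 0 0.152" --pt "0 0 0 0 0 0 0" --pt "0 0 0 0 0 0 0"

```text
time: 5.85
tool_pos: [0.5663, -0.1668, 0.1363]
orientation: [-2.216, -2.226, -0.002]
contact_force: [1.2, -1.1, -0.2]
finger_gap: -0.0
grasp_force: 0.0
```

Run:
```python
from h import *
o=monitor.get_obs();print(o['tool_pos'],R.from_rotvec(o['orientation']).as_matrix().round(3),o['contact_force'])
p,im=look(['rocker_far','unit_key_top','tare_key_top','check_weight','cover_edge'],['side','wrist'])
cv2.imwrite('pics/w4.png',cv2.resize(im[:,:,::-1],(800,600)))
```

```text
[ 0.56625278 -0.16684644  0.13634383] [[-0.005  1.     0.   ]
 [ 1.     0.005  0.001]
 [ 0.001  0.    -1.   ]] [ 1.18228985 -1.10493245 -0.22713654]
side rocker_far [([0.6054, -0.2596, 0.0553], 0.52)]
side unit_key_top [([0.5674, -0.1727, 0.055], 0.43)]
side tare_key_top [([0.5374, -0.2434, 0.055], 0.7)]
side check_weight [([0.6414, -0.2763, 0.0526], 0.38)]
side cover_edge [([0.6642, -0.1451, 0.199], 0.88), ([0.7118, -0.0086, -0.0048], 0.19)]
wrist rocker_far [([0.61, -0.2604, 0.0526], 0.56), ([0.6477, -0.1822, 0.0534], 0.4)]
wrist unit_key_top [([0.5661, -0.1676, 0.0568], 0.66), ([0.6107, -0.2019, -0.0001], 0.41)]
wrist tare_key_top [([0.5404, -0.238, 0.0585], 0.57)]
wrist check_weight []
wrist cover_edge []
```

View pics/w4.png

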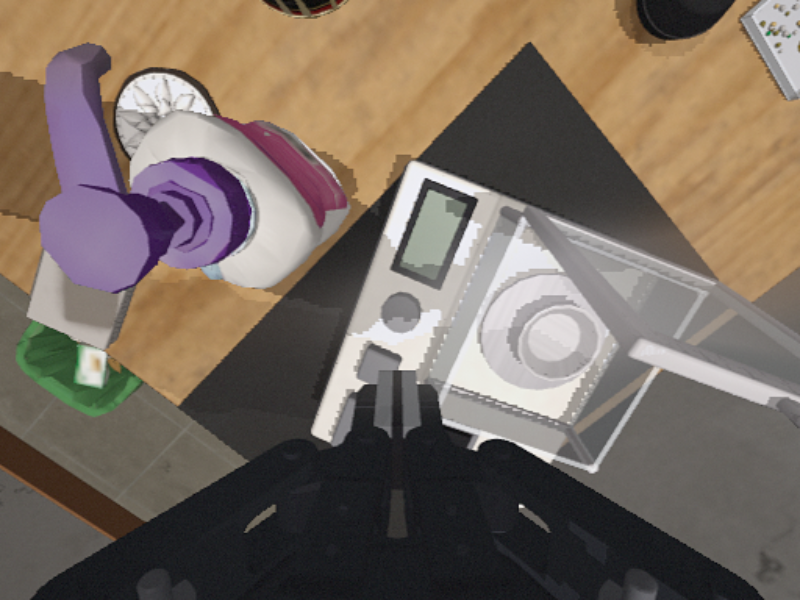

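Rocker far edge now reads about 54 mm, so it is on. The round key is at (400,312) and the pump bottle clears the gripper. I'll go down onto the unit key.

Emit:
move_arm --pt "0 0.0 -0.02 -0.1 0 0 0" --pt "0 0 0 -0.15 0 0 0" --pt "0 0 0 -0.1 0 0 0" --pt "0 0 0 -0.08 0 0 0" --pt "0 0 0 -0.03 0 0 0" --pt "0 0 0 0 0 0 0" --pt "0 0 0 0 0 0 0"

```text
time: 7.03
tool_pos: [0.5668, -0.1732, 0.0675]
orientation: [2.221, 2.221, 0.001]
contact_force: [0.6, -0.2, 0.5]
finger_gap: 0.002
grasp_force: 0.0
```

Emit:
move_arm --pt "0 0 0 -0.02 0 0 0" --pt "0 0 0 -0.02 0 0 0" --pt "0 0 0 -0.01 0 0 0" --pt "0 0 0 0 0 0 0"

```text
time: 7.37
tool_pos: [0.5663, -0.1731, 0.0595]
orientation: [2.221, 2.221, 0.0]
contact_force: [-0.2, 0.2, 0.4]
finger_gap: -0.001
grasp_force: 0.0
```

Emit:
move_arm --pt "0 0 0.02 -0.01 0 0 0" --pt "0 0 0 -0.01 0 0 0" --pt "0 0 0 -0.01 0 0 0" --pt "0 0 0 0 0 0 0"

```text
time: 7.7
tool_pos: [0.5669, -0.1699, 0.0553]
orientation: [2.22, 2.221, 0.001]
contact_force: [1.0, 1.4, 2.1]
finger_gap: -0.001
grasp_force: 1.3
```

Emit:
move_arm --pt "0 0 0 -0.008 0 0 0" --pt "0 0 0 -0.008 0 0 0" --pt "0 0 0 0 0 0 0"

```text
time: 7.95
tool_pos: [0.5673, -0.1701, 0.0531]
orientation: [2.22, 2.221, 0.002]
contact_force: [1.4, 0.5, 4.7]
finger_gap: -0.001
grasp_force: 1.9
```

Emit:
move_arm --pt "0 0 0 -0.008 0 0 0" --pt "0 0 0 -0.004 0 0 0" --pt "0 0 0 0 0 0 0" --pt "0 0 0 0 0 0 0"

```text
time: 8.28
tool_pos: [0.5675, -0.1701, 0.0521]
orientation: [2.22, 2.22, 0.002]
contact_force: [0.6, 1.0, 8.5]
finger_gap: 0.002
grasp_force: 3.8
```

Emit:
move_arm --pt "0 0 0 -0.01 0 0 0" --pt "0 0 0 0 0 0 0" --pt "0 0 0 0 0 0 0"

```text
time: 8.53
tool_pos: [0.5677, -0.1701, 0.0518]
orientation: [2.22, 2.22, 0.003]
contact_force: [-1.7, 1.2, 14.4]
finger_gap: -0.002
grasp_force: 7.2
```

The unit key bottomed out at 14 N. Now I lift clear and go over to the left side of the cover.

Emit:
move_arm --pt "0 0 0 0.15 0 0 0" --pt "0 0 0 0.27 0 0 0" --pt "0 0 0 0.27 0 0 0" --pt "0 0 0 0.27 0 0 0" --pt "0 0 0 0.27 0 0 0" --pt "0 0 0 0.27 0 0 0" --pt "0 0.1 0.1 0.13 0 0 -0.15" --pt "0 0.2 0.15 0 0 0 -0.15" --pt "0 0.2 0.143 0 0 0 -0.152" --pt "0 0.195 0 0 0 0 0" --pt "0 0 0 0 0 0 0" --pt "0 0 0 0 0 0 0"

```text
time: 9.53
tool_pos: [0.6704, -0.111, 0.2907]
orientation: [-2.575, -1.794, 0.007]
contact_force: [0.2, -0.3, 0.4]
finger_gap: 0.002
grasp_force: 0.0
```

Run:
```python
from h import *
o=monitor.get_obs();print(o['tool_pos'],R.from_rotvec(o['orientation']).as_matrix().round(3),o['contact_force'])
p,im=look(['cover_hinge','cover_edge'],['scene','wrist','side'])
```

```text
[ 0.67040264 -0.11098031  0.29069957] [[ 0.346  0.938 -0.005]
 [ 0.938 -0.346 -0.   ]
 [-0.002 -0.005 -1.   ]] [ 0.18144315 -0.2544025   0.38572412]
scene cover_hinge [([0.6679, -0.1243, 0.0923], 0.73)]
scene cover_edge []
wrist cover_hinge [([0.6695, -0.124, 0.0861], 0.56)]
wrist cover_edge [([0.6623, -0.1415, 0.1976], 0.74)]
side cover_hinge [([0.6643, -0.1286, 0.0904], 0.92), ([0.3683, -0.1651, 0.0033], 0.6)]
side cover_edge [([0.4026, 0.0522, -0.0038], 0.65), ([0.6606, -0.1464, 0.1971], 0.57)]
```

The cover is unchanged with its edge at about (0.662,-0.143), which leaves about 20 mm beside the fingers. I'll lower to 0.178 and start pushing.

Emit:
move_arm --pt "0 0 0 -0.15 0 0 0" --pt "0 0 0 -0.25 0 0 0" --pt "0 0 0 -0.25 0 0 0" --pt "0 0 0 -0.1 0 0 0" --pt "0 0 0 0 0 0 0" --pt "0 -0.023 -0.063 0 0 0 0" --pt "0 -0.023 -0.063 0 0 0 0" --pt "0 -0.023 -0.063 0 0 0 0" --pt "0 -0.018 -0.047 0 0 0 0" --pt "0 0 0 0 0 0 0"

```text
time: 10.82
tool_pos: [0.6573, -0.1506, 0.1832]
orientation: [2.58, 1.787, 0.001]
contact_force: [0.1, -0.5, 0.2]
finger_gap: 0.002
grasp_force: 0.0
```

Run:
```python
from h import *
o=monitor.get_obs();print(o['tool_pos'],o['contact_force'])
look(['cover_edge'],['wrist','side','scene'])
```

```text
[ 0.65725943 -0.15060117  0.18316003] [ 0.05618559 -0.52219437  0.22269903]
wrist cover_edge []
side cover_edge [([0.6523, -0.1668, 0.1914], 0.9)]
scene cover_edge [([0.6547, -0.1665, 0.1916], 0.78)]
```

The cover follows: its edge is now at z 0.1915, about 1.15 rad. I'll continue along the arc.

Emit:
move_arm --pt "0 -0.015 -0.041 -0.041 0 0 0" --pt "0 -0.015 -0.041 -0.042 0 0 0" --pt "0 -0.018 -0.049 -0.036 0 0 0" --pt "0 -0.018 -0.048 -0.037 0 0 0" --pt "0 -0.015 -0.04 -0.046 0 0 0" --pt "0 -0.015 -0.041 -0.047 0 0 0" --pt "0 -0.012 -0.031 -0.053 0 0 0" --pt "0 -0.011 -0.031 -0.054 0 0 0" --pt "0 0 0 0 0 0 0"

```text
time: 11.87
tool_pos: [0.6378, -0.1965, 0.1253]
orientation: [-2.579, -1.791, 0.005]
contact_force: [-0.0, -0.9, -0.5]
finger_gap: 0.006
grasp_force: 0.0
```

Run:
```python
from h import *
from fit2 import v
o=monitor.get_obs();d=o['tool_pos'][:2]-v[:2];c,s=np.cos(v[2]),np.sin(v[2]);print('loc',c*d[0]+s*d[1],-s*d[0]+c*d[1],o['tool_pos'],o['contact_force'])
look(['cover_edge'],['wrist','side'])
```

```text
loc 0.022393121063824815 0.01322626206275734 [ 0.63781969 -0.1964555   0.12532991] [-0.03001645 -0.86855228 -0.51252339]
wrist cover_edge [([0.631, -0.2236, 0.1309], 0.64)]
side cover_edge [([0.6317, -0.2287, 0.1351], 0.97), ([0.4028, 0.0543, -0.0022], 0.41)]
```

Emit:
move_arm --pt "0 -0.007 -0.02 -0.045 0 0 0" --pt "0 -0.007 -0.02 -0.045 0 0 0" --pt "0 -0.004 -0.012 -0.05 0 0 0" --pt "0 0 0 -0.04 0 0 0" --pt "0 0 0 -0.02 0 0 0" --pt "0 0 0 0 0 0 0"

```text
time: 12.57
tool_pos: [0.6361, -0.2026, 0.0964]
orientation: [-2.578, -1.793, 0.003]
contact_force: [-0.5, -0.2, -0.3]
finger_gap: 0.001
grasp_force: 0.0
```

Emit:
move_arm --pt "0 0 0 -0.012 0 0 0" --pt "0 0 0 -0.01 0 0 0" --pt "0 0 0 0 0 0 0"

```text
time: 12.82
tool_pos: [0.6371, -0.2026, 0.0945]
orientation: [2.579, 1.794, 0.0]
contact_force: [-0.2, -0.9, -1.0]
finger_gap: 0.001
grasp_force: 0.0
```

Emit:
move_arm --pt "0 0 0 -0.012 0 0 0" --pt "0 0 0 -0.008 0 0 0" --pt "0 0 0 0 0 0 0"

```text
time: 13.07
tool_pos: [0.6373, -0.2027, 0.0922]
orientation: [2.578, 1.794, 0.001]
contact_force: [0.4, -0.8, 1.9]
finger_gap: -0.004
grasp_force: 1.3
```

Emit:
move_arm --pt "0 0 0 -0.008 0 0 0" --pt "0 0 0 0 0 0 0" --pt "0 0 0 0 0 0 0"

```text
time: 13.32
tool_pos: [0.6374, -0.2027, 0.0921]
orientation: [2.578, 1.794, 0.001]
contact_force: [-3.1, 1.0, 7.4]
finger_gap: 0.0
grasp_force: 3.7
```

It hit a firm stop at 92 mm, so the cover is shut. I'll lift, check the cover, and go above the tare bar.

Emit:
move_arm --pt "0 0 0 0.1 0 0 0" --pt "0 0 0 0.2 0 0 0" --pt "0 -0.15 -0.06 0.1 0 0 0" --pt "0 -0.2 -0.1 0 0 0 0" --pt "0 -0.2 -0.1 0 0 0 0" --pt "0 -0.1 0 -0.1 0 0 0" --pt "0 0 0 -0.15 0 0 0" --pt "0 0 0 -0.1 0 0 0" --pt "0 0 0 0 0 0 0" --pt "0 0 0 0 0 0 0"

```text
time: 14.15
tool_pos: [0.539, -0.2414, 0.0973]
orientation: [-2.578, -1.794, 0.001]
contact_force: [0.5, -0.2, 0.4]
finger_gap: 0.0
grasp_force: 0.0
```

Run:
```python
from h import *
o=monitor.get_obs();print(o['tool_pos'],o['contact_force'])
look(['cover_edge','cover_hinge','tare_key_top','rocker_far'],['wrist','side'])
```

```text
[ 0.53896508 -0.24141659  0.09730701] [ 0.52558803 -0.18358214  0.35224149]
wrist cover_edge [([0.6264, -0.2322, 0.0947], 0.87)]
wrist cover_hinge []
wrist tare_key_top [([0.5374, -0.241, 0.0597], 0.72)]
wrist rocker_far [([0.608, -0.2584, 0.0528], 0.56)]
side cover_edge [([0.6273, -0.2357, 0.0932], 0.92)]
side cover_hinge [([0.6646, -0.1299, 0.0989], 0.61)]
side tare_key_top [([0.5395, -0.2398, 0.0576], 0.57)]
side rocker_far [([0.6102, -0.2626, 0.0547], 0.71)]
```

Cover edge reads 93–95 mm (shut) and the rocker is on. The tip is over the tare bar, so I press.

Emit:
move_arm --pt "0 0 0 -0.12 0 0 0" --pt "0 0 0 -0.08 0 0 0" --pt "0 0 0 -0.03 0 0 0" --pt "0 0 0 -0.02 0 0 0" --pt "0 0 0 -0.015 0 0 0" --pt "0 0 0 0 0 0 0"

```text
time: 15.15
tool_pos: [0.5394, -0.2417, 0.0579]
orientation: [-2.579, -1.794, 0.0]
contact_force: [0.1, 0.6, 0.3]
finger_gap: -0.003
grasp_force: 0.0
```

Emit:
move_arm --pt "0 0 0 -0.01 0 0 0" --pt "0 0 0 -0.01 0 0 0" --pt "0 0 0 0 0 0 0"

```text
time: 15.4
tool_pos: [0.5403, -0.242, 0.0559]
orientation: [2.577, 1.793, 0.002]
contact_force: [1.0, -0.1, 2.9]
finger_gap: 0.004
grasp_force: 1.1
```

Emit:
move_arm --pt "0 0 0 -0.012 0 0 0" --pt "0 0 0 -0.01 0 0 0" --pt "0 0 0 0 0 0 0"

```text
time: 15.65
tool_pos: [0.5408, -0.2422, 0.0527]
orientation: [2.577, 1.793, 0.003]
contact_force: [1.2, -0.4, 4.4]
finger_gap: -0.003
grasp_force: 2.1
```

Emit:
move_arm --pt "0 0 0 -0.008 0 0 0" --pt "0 0 0 -0.004 0 0 0" --pt "0 0 0 0 0 0 0"

```text
time: 15.9
tool_pos: [0.541, -0.2423, 0.052]
orientation: [2.576, 1.793, 0.003]
contact_force: [0.9, -0.5, 10.5]
finger_gap: 0.001
grasp_force: 4.9
```

Emit:
move_arm --pt "0 0 0 -0.005 0 0 0" --pt "0 0 0 0 0 0 0" --pt "0 0 0 0.1 0 0 0" --pt "0 0 0 0.25 0 0 0" --pt "0 0 0 0.25 0 0 0" --pt "0 0 0 0.25 0 0 0" --pt "0 0 0 0.25 0 0 0" --pt "0 0 0 0 0 0 0" --pt "0 0 0 0 0 0 0"

```text
time: 16.65
tool_pos: [0.5402, -0.242, 0.2164]
orientation: [2.576, 1.793, 0.003]
contact_force: [-0.1, 0.1, -1.9]
finger_gap: 0.0
grasp_force: 0.0
```

Run:
```python
from h import *
o=monitor.get_obs();print(o['tool_pos'],o['contact_force'])
p,im=look(['cover_edge','tare_key_top','unit_key_top','rocker_far','stone_dish'],['wrist','side'])
im=imaging.read_camera('wrist')
cv2.imwrite('pics/w9.png',cv2.resize(im[:,:,::-1],(800,600)))
```

```text
[ 0.54021314 -0.24204069  0.21642505] [-0.0737323   0.14537739 -1.92477079]
wrist cover_edge [([0.6268, -0.2321, 0.0937], 0.7)]
wrist tare_key_top [([0.5392, -0.2382, 0.0578], 0.87)]
wrist unit_key_top [([0.5664, -0.1635, 0.0532], 0.71)]
wrist rocker_far [([0.6096, -0.2594, 0.0531], 0.67)]
wrist stone_dish []
side cover_edge [([0.6262, -0.2357, 0.0944], 0.84)]
side tare_key_top [([0.5384, -0.241, 0.0595], 0.6), ([0.6622, -0.1302, 0.0954], 0.24)]
side unit_key_top [([0.5676, -0.175, 0.0577], 0.49)]
side rocker_far [([0.6038, -0.2613, 0.0529], 0.68)]
side stone_dish []
```

View pics/w9.png

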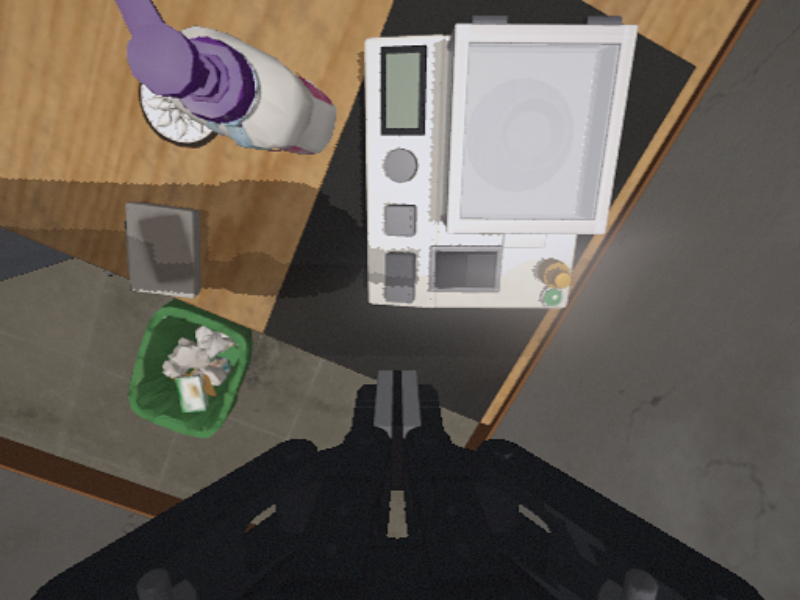

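The picture shows the cover flat on the shield (455–635, 25–230), the keys up at (400,165), (400,220) and (400,275), the rocker over at (465,268), the weight standing at (553,272), and the arm clear.

```bash
python3 -c "
from cell import workorder
print(workorder.sign_off())"
```

```text
the job is handed in; nothing more can be done
None
```

I carried out all four steps in order (rocker on, unit key pressed, cover shut, tare bar pressed and released) and handed the job in at about 17 s; the sign-off gave no verdict, but the last pictures and readings show everything in its end state.

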